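# Label the waiting spice jar

### The job

The spice jar on the round cork coaster still needs its label: put it, cap end up, into the one empty sloping cradle of the labeller, right down on the foot stop and lying in the V, and let go. Then press the labeller's green trigger down to its halfway stop, pause there for about a second, push it fully down and release it. Leave the other jars where they are.

Things in the scene. Friction and masses are not known exactly. Their poses are not given: they have to be found in the camera images.
- coaster: Round flat cork coaster lying on the worktop, 96 mm across, 1 mm thick, fixed; origin at its centre. One loose jar stands on it, near its middle.
- jar_red: Clear glass spice jar with red cap and brown label. The foot end is round, 42 to 44 mm across; 106 mm tall, the cap is the top 21 mm, 45 mm across; about 110 g. Origin: centre of its underside; z up through the cap. Loose, upright; which of the three loose jars stands on the coaster changes from run to run.
- jar_herb: Clear glass spice jar with red cap, green label and green contents. The foot end is round, 42 to 44 mm across; 106 mm tall, the cap is the top 21 mm, 45 mm across; about 110 g. Origin: centre of its underside; z up through the cap. Loose, upright; which of the three loose jars stands on the coaster changes from run to run.
- jar_gold: Spice jar with gold-yellow cap and brown label. The foot end is round, 42 to 44 mm across; 100 mm tall, the cap is the top 20 mm, 44 mm across; about 110 g. Origin: centre of its underside; z up through the cap. Loose, upright; which of the three loose jars stands on the coaster changes from run to run.
- loaded_jar_1: Red-capped spice jar with brown label standing already in one of the cradles (106 mm tall, 42 mm across, cap 45 mm); loose, to be left where it is. Origin: centre of its underside; z through the cap.
- loaded_jar_2: Red-capped spice jar with brown label standing already in one of the cradles (106 mm tall, 42 mm across, cap 45 mm); loose, to be left where it is. Origin: centre of its underside; z through the cap.
- labeller: Fixed jar labeller: grey bed 140 x 360 x 12 mm, origin centre of its underside, y along the row of cradles (95 mm apart), trigger at its -y end, roller housing 45 mm tall along the far edge. Each V holds a jar's robot-side flank up to 55 mm from the foot stop, 30 mm to each side; above that the jar is free all round and lies in the V by its weight. Seated caps reach 150 mm above the worktop.
- cradle_1: One of three alike blue V-shaped cradles on the labeller. Two hold a jar, one is empty: which changes from run to run. Origin: centre of a seated jar's underside, on the foot stop, 44 mm above the worktop. z: where a seated jar's cap points, 25 degrees from upright, leaning toward the robot; y: level, along the row; x: out of the V's open side, up and away from the robot.
- cradle_2: One of three alike blue V-shaped cradles on the labeller. Two hold a jar, one is empty: which changes from run to run. Origin: centre of a seated jar's underside, on the foot stop, 44 mm above the worktop. z: where a seated jar's cap points, 25 degrees from upright, leaning toward the robot; y: level, along the row; x: out of the V's open side, up and away from the robot.
- cradle_3: One of three alike blue V-shaped cradles on the labeller. Two hold a jar, one is empty: which changes from run to run. Origin: centre of a seated jar's underside, on the foot stop, 44 mm above the worktop. z: where a seated jar's cap points, 25 degrees from upright, leaning toward the robot; y: level, along the row; x: out of the V's open side, up and away from the robot.
- trigger_top (a point): Centre of the top face of the green trigger, a round cap 32 mm across on a white post 54 mm square at the right-hand end of the labeller bed (row direction, 95 mm beyond the last cradle); about 74 mm above the worktop when up. It is pressed straight down; 12 mm of travel in all.
- trigger (a joint): First stage of the trigger, m: 0 up, 0.006 at the halfway stop. Light spring: 1.5 N to start, 4.5 N at the stop.
- trigger_core (a joint): Second stage of the trigger, m: 0 until the push exceeds 10 N at the halfway stop, 0.006 fully down at about 15 N. Springs back when released.
Things that resemble listed ones, but are neither listed nor needed, are in the scene too. What is shaped like the jar_gold but blue or turquoise is not meant.

How it is judged:
On the way, in this order (a step that is already met when the one before it is completed fails the run):
1. the jar from the coaster lies in the empty cradle, down on the foot stop, let go and at rest, with the other loose jars still where they were (((distance between jar_red and cradle_1 below 0.01 m and angle between the z axis of jar_red and the z axis of cradle_1, either way round below 0.12 rad and contact force between the fingers and jar_red below 0.2 N and linear speed of jar_red below 0.02 m/s and distance of each of jar_herb, jar_gold from where it was at the start of the episode below 0.02 m) or (distance between jar_red and cradle_2 below 0.01 m and angle between the z axis of jar_red and the z axis of cradle_2, either way round below 0.12 rad and contact force between the fingers and jar_red below 0.2 N and linear speed of jar_red below 0.02 m/s and distance of each of jar_herb, jar_gold from where it was at the start of the episode below 0.02 m) or (distance between jar_red and cradle_3 below 0.01 m and angle between the z axis of jar_red and the z axis of cradle_3, either way round below 0.12 rad and contact force between the fingers and jar_red below 0.2 N and linear speed of jar_red below 0.02 m/s and distance of each of jar_herb, jar_gold from where it was at the start of the episode below 0.02 m) or (distance between jar_herb and cradle_1 below 0.01 m and angle between the z axis of jar_herb and the z axis of cradle_1, either way round below 0.12 rad and contact force between the fingers and jar_herb below 0.2 N and linear speed of jar_herb below 0.02 m/s and distance of each of jar_red, jar_gold from where it was at the start of the episode below 0.02 m) or (distance between jar_herb and cradle_2 below 0.01 m and angle between the z axis of jar_herb and the z axis of cradle_2, either way round below 0.12 rad and contact force between the fingers and jar_herb below 0.2 N and linear speed of jar_herb below 0.02 m/s and distance of each of jar_red, jar_gold from where it was at the start of the episode below 0.02 m) or (distance between jar_herb and cradle_3 below 0.01 m and angle between the z axis of jar_herb and the z axis of cradle_3, either way round below 0.12 rad and contact force between the fingers and jar_herb below 0.2 N and linear speed of jar_herb below 0.02 m/s and distance of each of jar_red, jar_gold from where it was at the start of the episode below 0.02 m) or (distance between jar_gold and cradle_1 below 0.01 m and angle between the z axis of jar_gold and the z axis of cradle_1, either way round below 0.12 rad and contact force between the fingers and jar_gold below 0.2 N and linear speed of jar_gold below 0.02 m/s and distance of each of jar_red, jar_herb from where it was at the start of the episode below 0.02 m) or (distance between jar_gold and cradle_2 below 0.01 m and angle between the z axis of jar_gold and the z axis of cradle_2, either way round below 0.12 rad and contact force between the fingers and jar_gold below 0.2 N and linear speed of jar_gold below 0.02 m/s and distance of each of jar_red, jar_herb from where it was at the start of the episode below 0.02 m) or (distance between jar_gold and cradle_3 below 0.01 m and angle between the z axis of jar_gold and the z axis of cradle_3, either way round below 0.12 rad and contact force between the fingers and jar_gold below 0.2 N and linear speed of jar_gold below 0.02 m/s and distance of each of jar_red, jar_herb from where it was at the start of the episode below 0.02 m)) and horizontal distance between each of jar_red, jar_herb, jar_gold and coaster above 0.06 m), for 0.2 s.
2. the trigger is held at its halfway stop for 0.4 s (value of joint trigger above 0.0045 m and value of joint trigger_core below 0.0015 m), for 0.4 s.
3. the trigger is pushed fully down (value of joint trigger_core above 0.0045 m), for 0.05 s.
At the end, for the whole second after the job is handed in: The coaster's jar rests, let go, in the cradle that was empty: underside within 10 mm of its seat, aligned to 0.12 rad; coaster clear; the other two loose jars within 20 mm of their starts; trigger up again (both stages under 1.5 mm) (all of step 1 and value of joint each of trigger, trigger_core below 0.0015 m); the robot touches nothing.
It fails at once if a jar already in a cradle is shifted by more than 15 mm (distance of any of loaded_jar_1, loaded_jar_2 from where it was at the start of the episode above 0.015 m).
It also fails if it takes over 51 s, if anything falls off the work surface, if the arm or the gripper's body presses on something with over 40 N, if the wrist force passes 120 N, or if a joint passes its speed limit or range.

### The arm

A 7-joint arm with a two-finger parallel gripper is mounted at the origin on a cart in front of the work surface, level with it; the furniture and walls round the work are solid. World frame = base frame: x ahead of the robot, y to its left, z up, the work surface at z = 0. Lengths are in m, angles in rad, forces in N, time in s.
With the tool pointing down it reaches from about 0.4 to 0.85 m from the base axis. Payload 6.9 kg.
Tool frame: the origin (TCP) lies at the very end of the fingers, on their centre line; the grasp point (between the pads) lies 19 mm behind it; z points along the fingers, y is the line along which they close (so a half turn about z gives the same grasp; the last joint's range is limited). The gripper opens to 85 mm and grips with 20 to 120 N. Pads are 22 mm wide; open, the fingers measure 114 mm over their backs; the gripper's body (76 mm by 85 mm) begins 54 mm behind the grasp point. The pads swing forward as they close: fully open they stand 13 mm farther back than shut.
Start: joints at [1.308, 0.507, -0.238, 1.5, 0.126, 1.149, -0.155], TCP at [0.225, -0.583, 0.231] pointing down, gripper open.
Joint ranges: [-3.08, 3.08], [-0.24, 2.05], [-1.43, 1.35], [0, 2.5], [-1.52, 4.66], [0.17, 1.96], [-2.89, 2.89]. Speed limits (rad/s): [2.39, 2.39, 3.14, 3.14, 3.14, 3.14, 3.14].

### API

Orientations are given as a rotation vector (axis times angle).
In Python, from station import * gives the robot as it stands. The module is installed in compiled form; this text tells all that it offers.
- The arm moves only by the tool play_rows, never from a script. Its argument "plan" is a list of rows, each an object with "jaw": the closure, from 0 (fully open) to 1 (shut); "xyz": the shift along the world's x, y, z in mm, a list of three; "yaw": the turn about the world's z in degrees. A call has exactly 10 rows; each row is the pose to reach, as a shift and turn from the pose commanded when the call began; what a row does not reach only later rows make up. A row lasts 1/8 s, in which the tool goes at most 62.5 mm and 10.7 degrees, less where a joint would pass 70% of its speed; a pose out of reach is approached as far as the arm can. A call with a gripper value outside its range is refused whole. The fingers move at their own pace and stop on an object; the grip force is fixed at half the most. Time passes only in rows, so rows that repeat a pose let the fingers close, or fill a call up. It gives the time, the measured TCP pose, the force, the opening and the grip force at its end, in the units of the state.
- state(): the state, without advancing time (a new reading comes with each control period).
- get_image(name): name is "scene" or "side" or "wrist"; returns a dict with "color" (384x512x3 uint8, red, green, blue), "fov_y" (degrees; the focal length in pixels is half the picture's height over the tangent of half this angle, whatever the lens; pixels are square), "cx", "cy" (the principal point, pixels), "rvec" (rotation vector, rad) and "tvec" (3), from world to camera coordinates, as OpenCV has them; the wrist camera has in their place "mount" (4x4, takes a point from camera to tool coordinates, whose origin is the TCP and whose axes are the flange's). Camera axes: x right, y down, z forward; pixel columns grow to the right and rows downward; lengths in m; the calibration is good to about 2 mm. A picture is of the moment at which its call begins: read the wrist's pose just before it. There is no depth.
- finish_job(): hands the job in; it is judged then, once.
Trained networks look in a picture, given as the dict that the camera call returned (one of the last four; its "shot" number tells which), for a name from the list of things; names that differ only in an ending like _2 or _b are one class to them, and where a whole thing is asked for, a point or a joint stands for the part that bears it (a point fixed in the world has none). Each returns a list of dicts, best first, with "score" (0 to 1); they miss things now and then, are a little off and sometimes report something else, mostly with a low value. They report only what shows in the picture. A call takes as long as a camera call. They do not tell look-alikes from the thing itself.
- masks_of(query, picture): "pixels" (384x512 bool, what is visible of it) and "centre" ([column, row] in pixels, amid what is visible of it).
The state is a dict: "time_s": time; "q": joint angles; "joint_velocities": joint speeds; "joint_efforts": joint torques, N m; "tcp_pos": TCP position; "orientation": TCP orientation; "ft_force": force on the tool from outside, world axes, zero at the start; "torque": the same for the moment, N m; "opening": finger opening in m; "finger_force": force on a finger pad.
Only numpy, scipy, OpenCV 4.12 (cv2) and the standard library are available. Lean on these libraries where they do the work, as an engineer would, in place of code of your own. Each camera call takes 0.05 s, during which the arm holds its last target. There are 200 camera calls.

## Working session

There is one attempt and no reset: what is moved stays moved. The work goes in short steps, Python scripts to look and compute and a tool call to move; the robot and the scene stay as the last step left them, time stands still between calls to the robot, and variables do not carry over. Pictures are saved under pics/ and viewed, at most 10 in all, crops included, and the job is handed in when it is done.

Besides the shell and the picture viewer there is one more tool, called after "Call:" in YAML: its name, and indented under it one key for each argument. play_rows: Moves the arm, as the interface text tells. Its arguments: {"type":"object","properties":{"plan":{"type":"array","items":{"type":"object","properties":{"jaw":{"type":"number"},"xyz":{"type":"array","items":{"type":"number"}},"yaw":{"type":"number"}}}}},"required":["plan"]}

```bash
mkdir -p pics
cat > h.py <<'E'
from station import *
import numpy as np, cv2
def K(p):
    f=192/np.tan(np.radians(p["fov_y"])/2); return np.array([[f,0,p["cx"]],[0,f,p["cy"]],[0,0,1]])
def cam(p,s=None):
    if "rvec" in p:
        R=cv2.Rodrigues(np.array(p["rvec"],float))[0]; return R,np.array(p["tvec"],float).ravel()
    T=np.eye(4);T[:3,:3]=cv2.Rodrigues(np.array(s["orientation"],float))[0];T[:3,3]=s["tcp_pos"]
    M=np.linalg.inv(T@np.array(p["mount"])); return M[:3,:3],M[:3,3]
def onz(p,uv,z,s=None):
    R,t=cam(p,s); d=R.T@np.linalg.inv(K(p))@[uv[0],uv[1],1]; c=-R.T@t
    return c+d*(z-c[2])/d[2]
def proj(p,X,s=None):
    R,t=cam(p,s); v=K(p)@(R@np.array(X)+t); return v[:2]/v[2]
def save(p,n): cv2.imwrite("pics/"+n,p["color"][:,:,::-1])
E
python3 - <<'E'
from h import *
s=state(); print(s)
for n in("scene","side"):
    p=get_image(n); save(p,n+".png"); R,t=cam(p); print(n,p["fov_y"],-R.T@t)
    for q in("coaster","jar_red","jar_herb","jar_gold","loaded_jar_1","cradle_1","labeller","trigger_top","trigger"):
        try:
            for m in masks_of(q,p)[:6]:
                ys,xs=np.where(m["pixels"]); print(q,round(m["score"],2),np.round(m["centre"]),xs.min(),xs.max(),ys.min(),ys.max(),np.round(onz(p,m["centre"],0),3))
        except Exception as e: print(q,e)
a=cv2.imread("pics/scene.png");b=cv2.imread("pics/side.png")
E
```

```text
{'time_s': 0.0, 'q': array([ 1.30751874,  0.50835432, -0.23753561,  1.50110552,  0.12569524,
        1.14891558, -0.15480833]), 'joint_velocities': array([ 5.15111568e-04,  2.22661386e-05, -1.18934050e-03, -1.11444219e-03,
       -1.55938777e-04,  5.89303667e-04,  1.46263569e-03]), 'joint_efforts': array([ 8.74420493e-04, -6.20596933e+01, -2.18646839e+00, -2.49660856e+01,
        1.26499482e-02,  1.18629984e-02,  7.02481785e-06]), 'tcp_pos': array([ 0.22505232, -0.58254415,  0.23042924]), 'orientation': array([-3.08660518e+00, -5.75695750e-01,  5.50212338e-04]), 'ft_force': array([ 0.67646851, -0.57180067, -0.04320292]), 'torque': array([ 0.09172268, -0.00354764, -0.03089823]), 'finger_force': 0.0, 'opening': 0.08551709168288256}
scene 43.6901199520924 [-0.36471836  0.6084809   0.82375771]
coaster 0.75 [293. 207.] 274 304 191 206 [ 0.422 -0.182  0.   ]
jar_red 0.82 [335. 173.] 329 345 150 185 [ 0.469 -0.414  0.   ]
jar_red 0.18 [316. 148.] 310 325 132 166 [ 0.621 -0.484  0.   ]
jar_herb 0.76 [315. 151.] 309 324 132 166 [ 0.608 -0.462  0.   ]
jar_gold 0.84 [312. 204.] 306 324 186 223 
[... 1063 characters left out ...]
8 [289. 191.] 283 298 176 209 [ 0.553 -0.268  0.   ]
jar_gold 0.57 [288. 170.] 284 295 161 176 [ 0.708 -0.371  0.   ]
jar_gold 0.45 [306. 198.] 301 310 193 209 [ 0.486 -0.288  0.   ]
jar_gold 0.21 [217. 182.] 215 224 176 184 [ 0.753 -0.083 -0.   ]
loaded_jar_1 0.72 [168. 185.] 161 178 173 200 [0.821 0.085 0.   ]
loaded_jar_1 0.63 [198. 176.] 186 204 165 190 [ 0.837 -0.045  0.   ]
cradle_1 0.63 [140. 207.] 132 149 202 218 [0.715 0.225 0.   ]
cradle_1 0.48 [188. 190.] 186 201 186 199 [0.743 0.037 0.   ]
labeller 0.94 [188. 208.] 124 238 177 237 [0.627 0.087 0.   ]
trigger_top 0.62 [217. 181.] 215 224 177 185 [ 0.757 -0.084  0.   ]
trigger 0.61 [219. 182.] 215 222 178 184 [ 0.753 -0.089  0.   ]
```

Run:
```python
import cv2
a=cv2.imread("pics/scene.png")[120:270,110:370];cv2.imwrite("pics/a.png",cv2.resize(a,(780,450),interpolation=cv2.INTER_CUBIC))
a=cv2.imread("pics/side.png")[120:270,110:370];cv2.imwrite("pics/b.png",cv2.resize(a,(780,450),interpolation=cv2.INTER_CUBIC))
```

```text
(no output)
```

View pics/a.png

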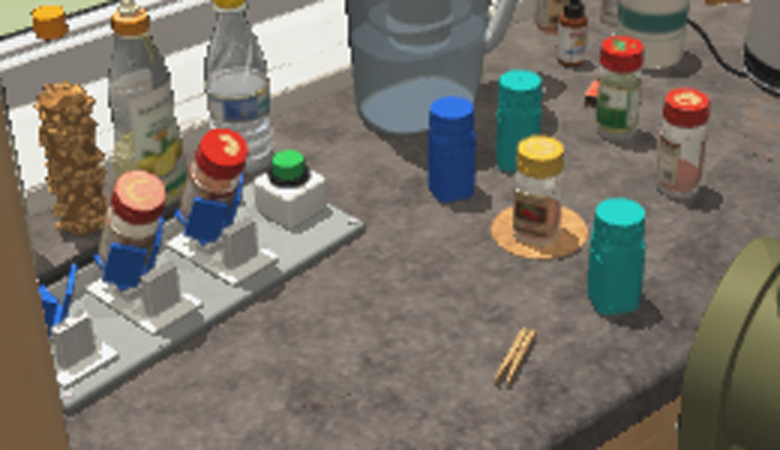

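View pics/b.png

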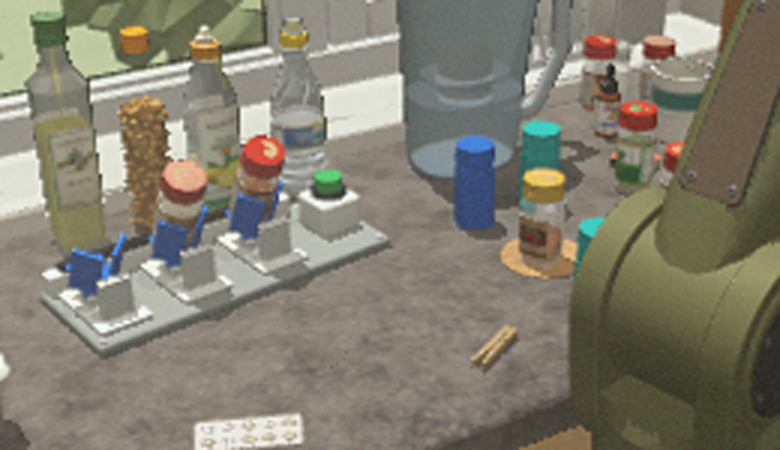

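Candidates in the scene image: gold-capped jar (289,182) on the cork coaster (290,197), turquoise jars (312,204) and (281,157), blue jar (259,169), red jar (335,173) and herb jar (315,151). I choose the gold jar, because the enlarged crop shows it standing on the coaster. The empty cradle is the left one, farthest from the trigger, at about (129,224).

Run:
```python
from h import *
P={n:get_image(n) for n in("scene","side")}
c=lambda x,y:(110+x/3-.33,120+y/3-.33)
pts={"captop":(.101,(540,147),(544,178)),"trigtop":(.074,(288,158),(328,177)),"bedFR":(.012,(365,226),(390,240)),"bedFL":(.012,(68,410),(103,353)),
"coaster":(.001,(540,231),(538,256)),"turq near top":(.1,(620,211),None),"turq far top":(.1,(520,80),(541,131)),"blue top":(.1,(452,108),(475,147)),"j1cap":(.145,(140,190),(183,175)),"j2cap":(.145,(222,146),(263,150))}
for k,(z,a,b) in pts.items():
    print(k,*[np.round(onz(P[n],c(*u),z),3)[:2] for n,u in zip(P,(a,b)) if u])
p=P["scene"];hsv=cv2.cvtColor(p["color"],cv2.COLOR_RGB2HSV)
for n,p in P.items():
    hsv=cv2.cvtColor(p["color"],cv2.COLOR_RGB2HSV)
    m=cv2.inRange(hsv,(50,120,60),(75,255,255))[160:200,195:235];ys,xs=np.where(m);print(n,"green",xs.mean()+195,ys.mean()+160,len(xs),onz(p,(xs.mean()+195,ys.mean()+160),.07))
```

```text
captop [ 0.464 -0.205] [ 0.463 -0.205]
trigtop [ 0.638 -0.034] [ 0.635 -0.033]
bedFR [ 0.57  -0.073] [ 0.57  -0.075]
bedFL [0.517 0.278] [0.514 0.275]
coaster [ 0.465 -0.21 ] [ 0.471 -0.208]
turq near top [ 0.342 -0.187]
turq far top [ 0.573 -0.279] [ 0.569 -0.277]
blue top [ 0.575 -0.189] [ 0.57  -0.187]
j1cap [0.583 0.153] [0.581 0.154]
j2cap [0.598 0.061] [0.595 0.061]
scene green 205.58139534883722 174.56976744186048 86 [ 0.6338353  -0.03000097  0.07      ]
side green 218.86206896551724 178.51724137931035 29 [ 0.64397816 -0.036825    0.07      ]
```

Call:
play_rows:
  plan:
    - {"xyz":[30,47,0],"yaw":0,"jaw":0}
    - {"xyz":[60,94,0],"yaw":0,"jaw":0}
    - {"xyz":[90,141,0],"yaw":0,"jaw":0}
    - {"xyz":[120,188,0],"yaw":0,"jaw":0}
    - {"xyz":[150,235,0],"yaw":0,"jaw":0}
    - {"xyz":[180,282,0],"yaw":0,"jaw":0}
    - {"xyz":[210,329,0],"yaw":0,"jaw":0}
    - {"xyz":[239,377,0],"yaw":0,"jaw":0}
    - {"xyz":[239,377,0],"yaw":0,"jaw":0}
    - {"xyz":[239,377,0],"yaw":0,"jaw":0}

```text
time_s: 2.35
tcp_pos: [0.464, -0.2064, 0.2313]
orientation: [3.088, 0.576, -0.001]
ft_force: [-0.3, -0.5, -0.2]
opening: 0.0852
finger_force: 0.0
```

Run:
```python
from h import *
s=state();p=get_image("wrist");save(p,"w1.png");print(s["tcp_pos"],s["orientation"],s["q"])
for q in("jar_gold","coaster"):
    for m in masks_of(q,p)[:4]:
        ys,xs=np.where(m["pixels"]);print(q,m["score"],m["centre"],xs.min(),xs.max(),ys.min(),ys.max(),onz(p,m["centre"],.101,s))
print(proj(p,[.464,-.205,.101],s),proj(p,[.464,-.205,0],s))
```

```text
[ 0.46401654 -0.20636587  0.23126101] [ 3.08780896e+00  5.76434522e-01 -8.09730966e-04] [ 0.62889335  0.33489213 -0.35586071  1.80181149  0.13480145  1.0287617
 -0.98026896]
jar_gold 0.88 [352.5, 109.2] 316 385 84 131 [ 0.56827487 -0.27191394  0.101     ]
jar_gold 0.87 [203.8, 257.2] 182 228 220 287 [ 0.36059021 -0.18669363  0.101     ]
jar_gold 0.85 [277.3, 73.2] 253 303 45 101 [ 0.57179317 -0.19028311  0.101     ]
jar_gold 0.67 [253.1, 172.8] 232 274 150 200 [ 0.47347863 -0.20377269  0.101     ]
coaster 0.74 [266.9, 154.0] 224 289 131 194 [ 0.49700451 -0.20987999  0.101     ]
coaster 0.61 [444.1, 166.5] 393 484 144 194 [ 0.5515654  -0.38712804  0.101     ]
[250.94187066 181.39252507] [251.16821731 164.49054004]
```

View pics/w1.png

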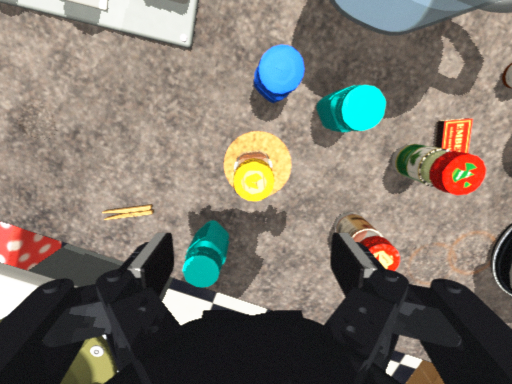

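The wrist view shows the gold cap at (254,181) over the cork coaster. The turquoise jars at (352,108) and (206,255) and the blue jar at (280,70) are well clear of the fingers. I'm descending to grasp it.

Call:
play_rows:
  plan:
    - {"xyz":[1,-1,-45],"yaw":0,"jaw":0}
    - {"xyz":[1,-1,-90],"yaw":0,"jaw":0}
    - {"xyz":[1,-1,-130],"yaw":0,"jaw":0}
    - {"xyz":[1,-1,-158],"yaw":0,"jaw":0}
    - {"xyz":[1,-1,-165],"yaw":0,"jaw":0}
    - {"xyz":[1,-1,-165],"yaw":0,"jaw":0.3}
    - {"xyz":[1,-1,-165],"yaw":0,"jaw":0.6}
    - {"xyz":[1,-1,-165],"yaw":0,"jaw":1}
    - {"xyz":[1,-1,-165],"yaw":0,"jaw":1}
    - {"xyz":[1,-1,-165],"yaw":0,"jaw":1}

```text
time_s: 3.75
tcp_pos: [0.466, -0.2075, 0.0677]
orientation: [3.087, 0.575, 0.003]
ft_force: [-0.5, -0.9, 6.4]
opening: 0.0428
finger_force: 60.5
```

Call:
play_rows:
  plan:
    - {"xyz":[0,0,30],"yaw":0,"jaw":1}
    - {"xyz":[0,0,80],"yaw":0,"jaw":1}
    - {"xyz":[0,10,130],"yaw":0,"jaw":1}
    - {"xyz":[0,40,170],"yaw":8,"jaw":1}
    - {"xyz":[10,80,200],"yaw":16,"jaw":1}
    - {"xyz":[30,125,205],"yaw":25,"jaw":1}
    - {"xyz":[50,170,205],"yaw":34,"jaw":1}
    - {"xyz":[75,215,205],"yaw":43,"jaw":1}
    - {"xyz":[100,255,205],"yaw":52,"jaw":1}
    - {"xyz":[120,290,205],"yaw":60,"jaw":1}

```text
time_s: 5.0
tcp_pos: [0.5859, 0.0846, 0.2721]
orientation: [2.381, 2.049, 0.001]
ft_force: [0.1, -0.2, -1.1]
opening: 0.0425
finger_force: 60.8
```

Call:
play_rows:
  plan:
    - {"xyz":[15,25,0],"yaw":6,"jaw":1}
    - {"xyz":[30,50,0],"yaw":12,"jaw":1}
    - {"xyz":[42,72,0],"yaw":18,"jaw":1}
    - {"xyz":[42,72,0],"yaw":18,"jaw":1}
    - {"xyz":[42,72,0],"yaw":18,"jaw":1}
    - {"xyz":[42,72,0],"yaw":18,"jaw":1}
    - {"xyz":[42,72,0],"yaw":18,"jaw":1}
    - {"xyz":[42,72,0],"yaw":18,"jaw":1}
    - {"xyz":[42,72,0],"yaw":18,"jaw":1}
    - {"xyz":[42,72,0],"yaw":18,"jaw":1}

```text
time_s: 6.25
tcp_pos: [0.6273, 0.155, 0.2713]
orientation: [-2.038, -2.391, 0.0]
ft_force: [0.5, -0.5, -0.8]
opening: 0.043
finger_force: 61.0
```

Run:
```python
from h import *
s=state();p=get_image("wrist");save(p,"w2.png");print(s["tcp_pos"],s["orientation"],s["q"],s["time_s"])
for q in("cradle_1","loaded_jar_1","jar_gold"):
    for m in masks_of(q,p)[:4]:
        ys,xs=np.where(m["pixels"]);print(q,m["score"],m["centre"],xs.min(),xs.max(),ys.min(),ys.max(),onz(p,m["centre"],.06,s))
C=np.array([.612,.255,.044]);u=np.array([-.988,-.153,0]);a=u*.423+np.array([0,0,.906])
for z in(0,.055): print(proj(p,C+a*z,s))
```

```text
[0.62727689 0.15499982 0.27127777] [-2.03766277e+00 -2.39108046e+00  1.50389154e-05] [ 0.12500706  0.58449627 -0.7371153   1.36764573  0.39113255  1.3368069
 -0.45909703] 6.25
cradle_1 0.94 [244.1, 92.0] 215 271 65 118 [0.60077786 0.24977034 0.06      ]
cradle_1 0.69 [242.0, 153.2] 225 268 146 159 [0.60958376 0.17338426 0.06      ]
cradle_1 0.66 [249.8, 128.9] 193 292 67 287 [0.6149166  0.20626877 0.06      ]
loaded_jar_1 0.77 [231.4, 168.4] 199 269 151 202 [0.59845222 0.15074106 0.06      ]
jar_gold 0.7 [253.2, 244.6] 206 297 176 305 [0.6458426  0.04300328 0.06      ]
[253.50676258  90.32125552]
[233.18514307  86.07227417]
```

View pics/w2.png

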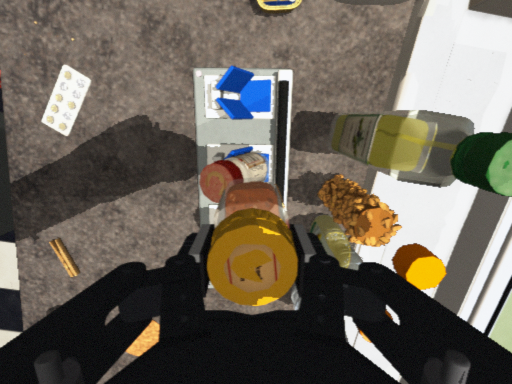

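Run:
```python
import cv2
a=cv2.imread("pics/w2.png")[55:155,180:310];cv2.imwrite("pics/c.png",cv2.resize(a,(780,600),interpolation=cv2.INTER_CUBIC))
```

```text
(no output)
```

View pics/c.png

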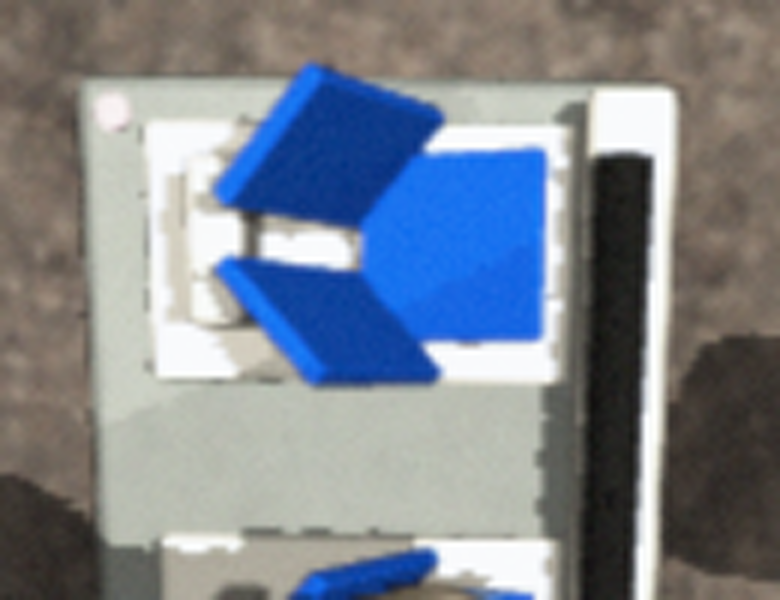

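Run:
```python
from h import *
s=state();p=get_image("wrist")
c=lambda x,y:(180+x/6-.42,55+y/6-.42)
f=lambda x,y,z:onz(p,c(x,y),z,s)
u=np.array([-.988,-.153,0])
a,b=f(313,65,.093),f(318,383,.093);print("top",a,b,"sep",np.linalg.norm(a-b),"C",(a+b)/2-.025*u,"dir",(a-b)/np.linalg.norm(a-b))
a,b=f(442,118,.043),f(440,375,.043);print("bot",a,b,"sep",np.linalg.norm(a-b),"C",(a+b)/2-.002*u)
a,b=f(547,148,.055),f(545,340,.055);print("foot edge",a,b,np.linalg.norm(a-b),(a+b)/2)
a,b=f(90,85,.012),f(102,560,.012);print("bed edge",(a-b)/np.linalg.norm(a-b))
a,b=f(600,160,.045),f(585,590,.045);print("house",(a-b)/np.linalg.norm(a-b))
# height-independent: held jar bottom, TCP
print(K(p)[0,0],proj(p,s["tcp_pos"],s))
```

```text
top [0.58434427 0.272551   0.093     ] [0.59316001 0.21646211 0.093     ] sep 0.05677746357449822 C [0.61345214 0.24833155 0.093     ] dir [-0.15526828  0.98787234  0.        ]
bot [0.60849403 0.27436627 0.043     ] [0.6166015 0.2215614 0.043    ] sep 0.053423639417887255 C [0.61452376 0.24826984 0.043     ]
foot edge [0.63137519 0.27044175 0.055     ] [0.63780597 0.23240134 0.055     ] 0.038580146237858604 [0.63459058 0.25142155 0.055     ]
bed edge [-0.12782257  0.99179705  0.        ]
house [-0.14968111  0.98873433  0.        ]
264.5019672943248 [254.30063961 237.57065074]
```

The close view shows the empty blue V, with its foot plate at crop (455,245). The two estimates from the V corners agree, giving a seat at about (0.6135, 0.250). I'm moving over it and lowering the jar upright.

Call:
play_rows:
  plan:
    - {"xyz":[-5,35,0],"yaw":0,"jaw":1}
    - {"xyz":[-12,70,0],"yaw":0,"jaw":1}
    - {"xyz":[-16,95,0],"yaw":0,"jaw":1}
    - {"xyz":[-16,95,-30],"yaw":0,"jaw":1}
    - {"xyz":[-16,95,-70],"yaw":0,"jaw":1}
    - {"xyz":[-16,95,-105],"yaw":0,"jaw":1}
    - {"xyz":[-16,95,-130],"yaw":0,"jaw":1}
    - {"xyz":[-16,95,-140],"yaw":0,"jaw":1}
    - {"xyz":[-16,95,-143],"yaw":0,"jaw":1}
    - {"xyz":[-16,95,-143],"yaw":0,"jaw":1}

```text
time_s: 7.75
tcp_pos: [0.6124, 0.2496, 0.1291]
orientation: [2.037, 2.389, 0.002]
ft_force: [3.7, -1.1, -2.1]
opening: 0.0427
finger_force: 61.1
```

Run:
```python
from h import *
P=[get_image(n)["color"][150:250,95:215] for n in("scene","side")]
cv2.imwrite("pics/d.png",cv2.resize(np.hstack(P),(800,333),interpolation=cv2.INTER_CUBIC)[:,:,::-1])
```

```text
(no output)
```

View pics/d.png

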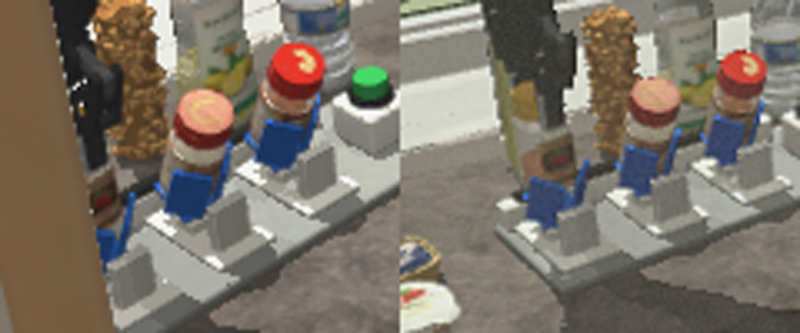

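The jar is upright inside the V at side crop (540,170), clear of its neighbour. I'm lowering it onto the foot stop.

Call:
play_rows:
  plan:
    - {"xyz":[0,0,-1],"yaw":0,"jaw":1}
    - {"xyz":[0,0,-2],"yaw":0,"jaw":1}
    - {"xyz":[0,0,-3],"yaw":0,"jaw":1}
    - {"xyz":[0,0,-4],"yaw":0,"jaw":1}
    - {"xyz":[0,0,-5],"yaw":0,"jaw":1}
    - {"xyz":[0,0,-6],"yaw":0,"jaw":1}
    - {"xyz":[0,0,-6],"yaw":0,"jaw":1}
    - {"xyz":[0,0,-6],"yaw":0,"jaw":1}
    - {"xyz":[0,0,-6],"yaw":0,"jaw":1}
    - {"xyz":[0,0,-6],"yaw":0,"jaw":1}

```text
time_s: 9.1
tcp_pos: [0.6139, 0.2499, 0.1247]
orientation: [2.037, 2.387, 0.007]
ft_force: [6.2, -4.3, 5.7]
opening: 0.0427
finger_force: 61.9
```

Call:
play_rows:
  plan:
    - {"xyz":[2,-1,1],"yaw":0,"jaw":1}
    - {"xyz":[4,-1,1],"yaw":0,"jaw":1}
    - {"xyz":[5,-1,1],"yaw":0,"jaw":1}
    - {"xyz":[5,-1,0],"yaw":0,"jaw":1}
    - {"xyz":[5,-1,0],"yaw":0,"jaw":1}
    - {"xyz":[5,-1,0],"yaw":0,"jaw":1}
    - {"xyz":[5,-1,0],"yaw":0,"jaw":1}
    - {"xyz":[5,-1,0],"yaw":0,"jaw":1}
    - {"xyz":[5,-1,0],"yaw":0,"jaw":1}
    - {"xyz":[5,-1,0],"yaw":0,"jaw":1}

```text
time_s: 10.35
tcp_pos: [0.6161, 0.2491, 0.1222]
orientation: [-2.037, -2.391, 0.0]
ft_force: [0.0, -0.5, 0.1]
opening: 0.0431
finger_force: 61.3
```

Call:
play_rows:
  plan:
    - {"xyz":[0,0,-1],"yaw":0,"jaw":1}
    - {"xyz":[0,0,-1],"yaw":0,"jaw":1}
    - {"xyz":[0,0,-2],"yaw":0,"jaw":1}
    - {"xyz":[0,0,-2],"yaw":0,"jaw":1}
    - {"xyz":[0,0,-3],"yaw":0,"jaw":1}
    - {"xyz":[0,0,-3],"yaw":0,"jaw":1}
    - {"xyz":[0,0,-3],"yaw":0,"jaw":1}
    - {"xyz":[0,0,-3],"yaw":0,"jaw":1}
    - {"xyz":[0,0,-3],"yaw":0,"jaw":1}
    - {"xyz":[0,0,-3],"yaw":0,"jaw":1}

```text
time_s: 11.6
tcp_pos: [0.6167, 0.2492, 0.1196]
orientation: [2.037, 2.391, 0.002]
ft_force: [3.9, 0.7, 5.6]
opening: 0.0425
finger_force: 61.9
```

Force reads contact at both the foot and the V. I'm opening slowly so the jar leans on the near finger, and then easing the tool towards the robot.

Call:
play_rows:
  plan:
    - {"xyz":[0,0,0],"yaw":0,"jaw":0.42}
    - {"xyz":[0,0,0],"yaw":0,"jaw":0.35}
    - {"xyz":[0,0,0],"yaw":0,"jaw":0.28}
    - {"xyz":[0,0,0],"yaw":0,"jaw":0.21}
    - {"xyz":[0,0,0],"yaw":0,"jaw":0.14}
    - {"xyz":[0,0,0],"yaw":0,"jaw":0.07}
    - {"xyz":[0,0,0],"yaw":0,"jaw":0}
    - {"xyz":[-3,0,0],"yaw":0,"jaw":0}
    - {"xyz":[-6,-1,0],"yaw":0,"jaw":0}
    - {"xyz":[-9,-1,0],"yaw":0,"jaw":0}

```text
time_s: 12.85
tcp_pos: [0.607, 0.2479, 0.1193]
orientation: [2.038, 2.391, -0.0]
ft_force: [0.1, 0.9, -0.3]
opening: 0.0854
finger_force: 0.0
```

Call:
play_rows:
  plan:
    - {"xyz":[-3,0,0],"yaw":0,"jaw":0}
    - {"xyz":[-6,-1,0],"yaw":0,"jaw":0}
    - {"xyz":[-9,-1,0],"yaw":0,"jaw":0}
    - {"xyz":[-12,-2,0],"yaw":0,"jaw":0}
    - {"xyz":[-15,-2,0],"yaw":0,"jaw":0}
    - {"xyz":[-18,-3,0],"yaw":0,"jaw":0}
    - {"xyz":[-21,-3,0],"yaw":0,"jaw":0}
    - {"xyz":[-24,-4,0],"yaw":0,"jaw":0}
    - {"xyz":[-24,-4,0],"yaw":0,"jaw":0}
    - {"xyz":[-24,-4,0],"yaw":0,"jaw":0}

```text
time_s: 14.1
tcp_pos: [0.5834, 0.244, 0.1193]
orientation: [2.038, 2.391, 0.0]
ft_force: [-0.7, 1.1, 0.8]
opening: 0.0855
finger_force: 0.0
```

Run:
```python
from h import *
w=get_image("wrist");a=get_image("side")["color"][150:250,95:235]
a=cv2.resize(a,(420,300),interpolation=cv2.INTER_CUBIC);b=cv2.resize(w["color"][:300,150:350],(200,300))
b=cv2.resize(w["color"],(380,300))
cv2.imwrite("pics/e.png",np.hstack([a,b])[:,:,::-1]); s=state();print(s["tcp_pos"],s["finger_force"],s["ft_force"])
```

```text
[0.58339853 0.24403669 0.11926244] 0.0 [-0.02180433 -0.13935565 -0.07198928]
```

View pics/e.png

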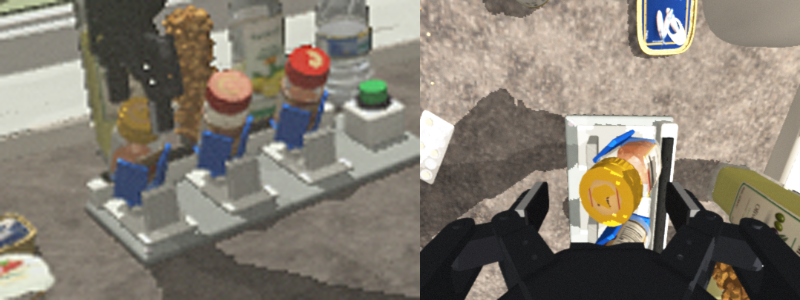

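The jar leans in the V with nothing touching the fingers. I'm lifting straight up, then checking the seat from above.

Call:
play_rows:
  plan:
    - {"xyz":[-3,0,10],"yaw":0,"jaw":0}
    - {"xyz":[-3,0,35],"yaw":0,"jaw":0}
    - {"xyz":[-3,0,70],"yaw":0,"jaw":0}
    - {"xyz":[0,-15,110],"yaw":0,"jaw":0.3}
    - {"xyz":[10,-55,130],"yaw":0,"jaw":0.7}
    - {"xyz":[20,-100,140],"yaw":0,"jaw":1}
    - {"xyz":[25,-130,140],"yaw":0,"jaw":1}
    - {"xyz":[25,-130,140],"yaw":0,"jaw":1}
    - {"xyz":[25,-130,140],"yaw":0,"jaw":1}
    - {"xyz":[25,-130,140],"yaw":0,"jaw":1}

```text
time_s: 15.45
tcp_pos: [0.6078, 0.1157, 0.2596]
orientation: [-2.034, -2.393, -0.001]
ft_force: [-0.1, 0.3, -0.2]
opening: -0.0002
finger_force: 0.0
```

Run:
```python
from h import *
s=state();w=get_image("wrist");cv2.imwrite("pics/f.png",cv2.resize(w["color"][40:290,150:400],(600,600),interpolation=cv2.INTER_CUBIC)[:,:,::-1]);print(s["tcp_pos"],s["time_s"])
for q in("jar_gold","loaded_jar_1"):
    for m in masks_of(q,w)[:4]:
        ys,xs=np.where(m["pixels"]);print(q,round(m["score"],2),m["centre"],xs.min(),xs.max(),ys.min(),ys.max())
C=np.array([.615,.249,.044]);u=np.array([-.988,-.153,0]);a=u*.423+np.array([0,0,.906])
print("pred gold captop",proj(w,C+a*.1,s))
d=np.array([.153,-.988,0])*.095
for k in(1,2): print("pred red captop",proj(w,C+d*k+a*.106,s))
p=get_image("side")
print("side pred gold/red",*[proj(p,C+d*k+a*L,None) for k,L in((0,.1),(1,.106),(2,.106))])
save(p,"side2.png")
```

```text
[0.60781036 0.11570414 0.25959437] 15.45
jar_gold 0.87 [64.8, 309.2] 39 87 294 328
jar_gold 0.6 [263.4, 48.7] 225 299 18 84
loaded_jar_1 0.89 [263.6, 215.4] 222 287 196 242
loaded_jar_1 0.88 [254.3, 144.5] 220 290 125 172
pred gold captop [238.25628135  45.24170217]
pred red captop [235.98142762 150.82358454]
pred red captop [236.70378995 238.81394615]
side pred gold/red [143.34161315 188.99608046] [172.16643352 178.51708473] [198.54821612 170.12240866]
```

View pics/f.png

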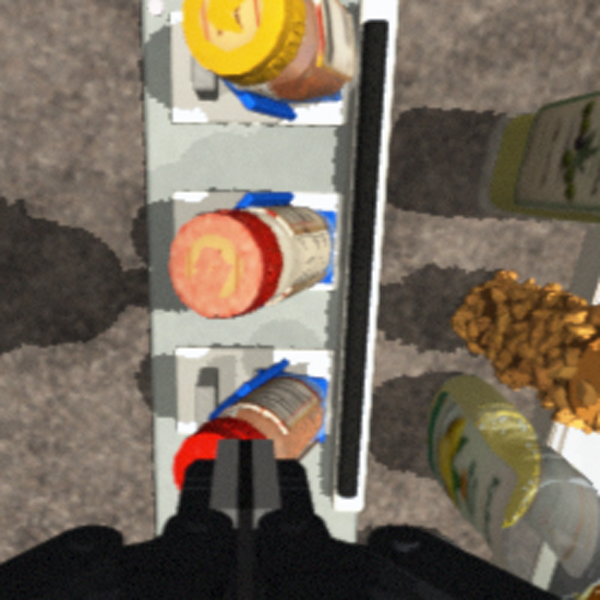

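The gold cap sits at crop (237,35), about 8 px off from the seated-jar prediction, while its red neighbour matches. So the jar may not be fully seated. I'm taking a better view and fitting its pose.

Call:
play_rows:
  plan:
    - {"xyz":[0,25,0],"yaw":0,"jaw":1}
    - {"xyz":[0,50,0],"yaw":0,"jaw":1}
    - {"xyz":[0,50,0],"yaw":0,"jaw":1}
    - {"xyz":[0,50,0],"yaw":0,"jaw":1}
    - {"xyz":[0,50,0],"yaw":0,"jaw":1}
    - {"xyz":[0,50,0],"yaw":0,"jaw":1}
    - {"xyz":[0,50,0],"yaw":0,"jaw":1}
    - {"xyz":[0,50,0],"yaw":0,"jaw":1}
    - {"xyz":[0,50,0],"yaw":0,"jaw":1}
    - {"xyz":[0,50,0],"yaw":0,"jaw":1}

```text
time_s: 16.9
tcp_pos: [0.6083, 0.164, 0.2593]
orientation: [-2.038, -2.391, -0.0]
ft_force: [0.1, -0.1, 1.0]
opening: -0.0003
finger_force: 0.0
```

Run:
```python
from h import *
from scipy.optimize import minimize
s=state();w=get_image("wrist");p=get_image("side");print(s["tcp_pos"],s["time_s"])
cv2.imwrite("pics/g.png",cv2.resize(w["color"][60:210,175:325],(600,600),interpolation=cv2.INTER_CUBIC)[:,:,::-1])
u=np.array([-.988,-.153,0]);v=np.array([-.153,.988,0]);up=np.array([0,0,1.])
th=np.linspace(0,2*np.pi,24,endpoint=False)
def hull(C,au,av,L,capl,img,st):
    a=up+np.tan(au)*u+np.tan(av)*v;a/=np.linalg.norm(a)
    e1=np.cross(a,v);e1/=np.linalg.norm(e1);e2=np.cross(a,e1)
    pts=[C+a*h+r*(np.cos(t)*e1+np.sin(t)*e2) for h,r in((0,.0205),(.003,.0213),(L-capl,.0215),(L-capl,.0222),(L,.0222)) for t in th]
    q=np.array([proj(img,x,st) for x in pts],np.float32);m=np.zeros((384*4,512*4),np.uint8)
    cv2.fillConvexPoly(m,cv2.convexHull(np.round(q*4+2).astype(np.int32)),1);return cv2.resize(m.astype(np.float32),(512,384),interpolation=cv2.INTER_AREA)
for q,C0,L in(("jar_gold",np.array([.615,.249,.044]),.1),("loaded_jar_1",np.array([.6295,.155,.044]),.106)):
    best=[]
    for img,st in((w,s),(p,None)):
        ms=masks_of(q,img)
        e=proj(img,C0+up*.05,st); ms=[m for m in ms if np.linalg.norm(np.array(m["centre"])-e)<35]
        ms.sort(key=lambda m:np.linalg.norm(np.array(m["centre"])-e));print(q,[(round(m["score"],2),m["centre"]) for m in ms],e)
        if ms: best.append((img,st,ms[0]["pixels"].astype(np.float32)))
    def cost(x,full=False):
        C=C0+u*x[0]/1e3+v*x[1]/1e3+up*x[2]/1e3;c=[]
        for img,st,m in best[:1]:
            h=hull(C,x[3]/100,x[4]/100,L,.02,img,st);c.append(np.abs(h-m).sum()/m.sum())
        return sum(c)
    for x2 in(0,4,8):
      f=lambda y:cost([y[0],y[1],x2,y[2],y[3]])
      r=min((minimize(f,y0,method="Nelder-Mead",options=dict(initial_simplex=np.array(y0)+np.vstack([np.zeros(4),np.diag([5,5,10,10])]),maxiter=250)) for y0 in([0,0,43,0],[-6,0,35,-8])),key=lambda r:r.fun)
      print(q,"dz",x2,"du,dv,lean u,lean v(x.01rad)",np.round(r.x,1),round(r.fun,3))
```

```text
[0.60827574 0.16403711 0.25929442] 16.9
jar_gold [(0.74, [255.1, 98.7])] [271.34688446 102.75388128]
jar_gold [(0.86, [136.8, 193.9]), (0.26, [140.2, 209.9])] [138.38778936 196.09865844]
jar_gold dz 0 du,dv,lean u,lean v(x.01rad) [-10.4  -0.4  47.9   0.5] 0.062
jar_gold dz 4 du,dv,lean u,lean v(x.01rad) [-10.3   0.3  47.3  -0.8] 0.06
jar_gold dz 8 du,dv,lean u,lean v(x.01rad) [-9.3  1.  44.9 -2.3] 0.06
loaded_jar_1 [(0.65, [247.1, 186.8])] [269.27229295 186.06546603]
loaded_jar_1 [(0.76, [168.4, 185.4])] [166.1707855  186.99756795]
loaded_jar_1 dz 0 du,dv,lean u,lean v(x.01rad) [-2.3  0.7 43.2 -0.5] 0.034
loaded_jar_1 dz 4 du,dv,lean u,lean v(x.01rad) [-2.   1.  41.8  1.1] 0.026
loaded_jar_1 dz 8 du,dv,lean u,lean v(x.01rad) [-1.   1.7 39.9  2.2] 0.024
```

View pics/g.png

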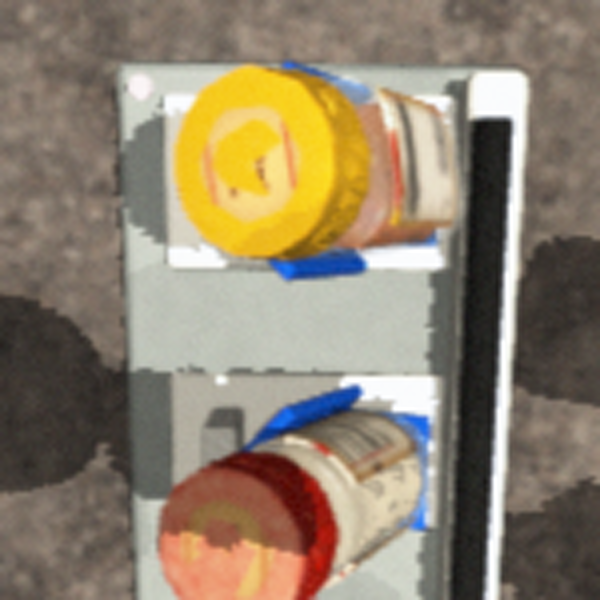

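The fit puts the gold jar's foot about 8 mm too far from the robot, while the seated red jar fits at -2 mm. The foot needs a push toward the robot from the far side. I'm checking bottle clearance first.

Run:
```python
from h import *
p=get_image("side")
for x,y in((50,240),(78,248),(105,240)): print(onz(p,(110+x/3,120+y/3),0))
s=state();w=get_image("wrist");save(w,"w5.png")
print([onz(w,(x,y),0,s)[:2] for x,y in((330,150),(345,150))],[proj(w,[X,.25,.2],s) for X in(.71,.74,.77)],[proj(w,[X,.25,.0],s) for X in(.71,.74,.77)])
a=cv2.resize(w["color"],(512,384));cv2.imwrite("pics/h.png",a[:,:,::-1])
```

```text
[0.78711119 0.24692809 0.        ]
[ 7.52004749e-01  2.25283451e-01 -1.11022302e-16]
[0.75463623 0.19297124 0.        ]
[array([0.72044601, 0.20156512]), array([0.74282537, 0.20515743])] [array([409.50202208, 115.93805278]), array([448.63120015, 122.63683129]), array([487.24739232, 129.2477884 ])] [array([330.90633328, 115.98352367]), array([350.85886161, 119.35449677]), array([370.67932175, 122.70315698])]
```

View pics/h.png

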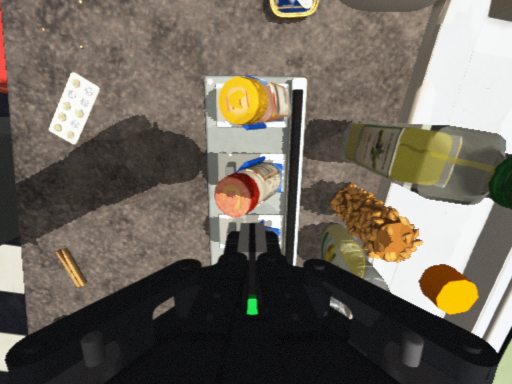

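The green bottle's near face is at x≈0.744, which clears the gripper. I'm going down behind the jar.

Call:
play_rows:
  plan:
    - {"xyz":[20,40,0],"yaw":0,"jaw":1}
    - {"xyz":[45,75,0],"yaw":0,"jaw":1}
    - {"xyz":[63,94,0],"yaw":0,"jaw":1}
    - {"xyz":[63,94,-10],"yaw":0,"jaw":1}
    - {"xyz":[63,94,-50],"yaw":0,"jaw":1}
    - {"xyz":[63,94,-95],"yaw":0,"jaw":1}
    - {"xyz":[63,94,-140],"yaw":0,"jaw":1}
    - {"xyz":[63,94,-170],"yaw":0,"jaw":1}
    - {"xyz":[63,94,-179],"yaw":0,"jaw":1}
    - {"xyz":[63,94,-179],"yaw":0,"jaw":1}

```text
time_s: 18.55
tcp_pos: [0.6712, 0.2575, 0.0805]
orientation: [-2.038, -2.391, 0.001]
ft_force: [-0.0, 0.0, 0.9]
opening: -0.0003
finger_force: 0.0
```

Call:
play_rows:
  plan:
    - {"xyz":[-3,0,0],"yaw":0,"jaw":1}
    - {"xyz":[-6,-1,0],"yaw":0,"jaw":1}
    - {"xyz":[-9,-1,0],"yaw":0,"jaw":1}
    - {"xyz":[-12,-2,0],"yaw":0,"jaw":1}
    - {"xyz":[-15,-2,0],"yaw":0,"jaw":1}
    - {"xyz":[-18,-3,0],"yaw":0,"jaw":1}
    - {"xyz":[-20,-3,0],"yaw":0,"jaw":1}
    - {"xyz":[-22,-3,0],"yaw":0,"jaw":1}
    - {"xyz":[-22,-3,0],"yaw":0,"jaw":1}
    - {"xyz":[-22,-3,0],"yaw":0,"jaw":1}

```text
time_s: 19.8
tcp_pos: [0.6494, 0.255, 0.0803]
orientation: [2.038, 2.391, 0.0]
ft_force: [0.1, -0.3, 0.1]
opening: 0.0004
finger_force: 0.0
```

Call:
play_rows:
  plan:
    - {"xyz":[-2,0,0],"yaw":0,"jaw":1}
    - {"xyz":[-4,-1,0],"yaw":0,"jaw":1}
    - {"xyz":[-6,-1,0],"yaw":0,"jaw":1}
    - {"xyz":[-8,-1,0],"yaw":0,"jaw":1}
    - {"xyz":[-8,-1,0],"yaw":0,"jaw":1}
    - {"xyz":[-8,-1,0],"yaw":0,"jaw":1}
    - {"xyz":[-8,-1,0],"yaw":0,"jaw":1}
    - {"xyz":[-8,-1,0],"yaw":0,"jaw":1}
    - {"xyz":[-8,-1,0],"yaw":0,"jaw":1}
    - {"xyz":[-8,-1,0],"yaw":0,"jaw":1}

```text
time_s: 21.05
tcp_pos: [0.6419, 0.254, 0.0807]
orientation: [2.038, 2.39, 0.002]
ft_force: [4.9, -1.2, 5.4]
opening: -0.0002
finger_force: 1.5
```

Call:
play_rows:
  plan:
    - {"xyz":[-1,0,0],"yaw":0,"jaw":1}
    - {"xyz":[-2,0,0],"yaw":0,"jaw":1}
    - {"xyz":[-3,0,0],"yaw":0,"jaw":1}
    - {"xyz":[-4,0,0],"yaw":0,"jaw":1}
    - {"xyz":[-4,0,0],"yaw":0,"jaw":1}
    - {"xyz":[-4,0,0],"yaw":0,"jaw":1}
    - {"xyz":[-4,0,0],"yaw":0,"jaw":1}
    - {"xyz":[-4,0,0],"yaw":0,"jaw":1}
    - {"xyz":[-4,0,0],"yaw":0,"jaw":1}
    - {"xyz":[-4,0,0],"yaw":0,"jaw":1}

```text
time_s: 22.3
tcp_pos: [0.6411, 0.2539, 0.0814]
orientation: [2.037, 2.386, 0.009]
ft_force: [12.7, -0.2, 3.5]
opening: 0.0
finger_force: 5.0
```

Call:
play_rows:
  plan:
    - {"xyz":[8,1,0],"yaw":0,"jaw":1}
    - {"xyz":[20,2,10],"yaw":0,"jaw":1}
    - {"xyz":[26,2,50],"yaw":0,"jaw":1}
    - {"xyz":[26,2,100],"yaw":0,"jaw":1}
    - {"xyz":[26,2,150],"yaw":0,"jaw":1}
    - {"xyz":[10,-20,179],"yaw":0,"jaw":1}
    - {"xyz":[-10,-60,179],"yaw":0,"jaw":1}
    - {"xyz":[-29,-90,179],"yaw":0,"jaw":1}
    - {"xyz":[-29,-90,179],"yaw":0,"jaw":1}
    - {"xyz":[-29,-90,179],"yaw":0,"jaw":1}

```text
time_s: 23.55
tcp_pos: [0.6078, 0.1647, 0.2588]
orientation: [-2.036, -2.391, 0.001]
ft_force: [-0.1, -0.3, 0.1]
opening: -0.0
finger_force: 0.0
```

```bash
cat > fit.py <<'E'
from h import *
from scipy.optimize import minimize
s=state();w=get_image("wrist");print(s["tcp_pos"],s["time_s"])
u=np.array([-.988,-.153,0]);v=np.array([-.153,.988,0]);up=np.array([0,0,1.])
th=np.linspace(0,2*np.pi,24,endpoint=False)
def hull(C,au,av,L,img,st):
    a=up+np.tan(au)*u+np.tan(av)*v;a/=np.linalg.norm(a)
    e1=np.cross(a,v);e1/=np.linalg.norm(e1);e2=np.cross(a,e1)
    pts=[C+a*h+r*(np.cos(t)*e1+np.sin(t)*e2) for h,r in((0,.0205),(.003,.0213),(L-.02,.0215),(L-.02,.0222),(L,.0222)) for t in th]
    q=np.array([proj(img,x,st) for x in pts],np.float32);m=np.zeros((384*4,512*4),np.uint8)
    cv2.fillConvexPoly(m,cv2.convexHull(np.round(q*4+2).astype(np.int32)),1);return cv2.resize(m.astype(np.float32),(512,384),interpolation=cv2.INTER_AREA)
for q,C0,L in(("jar_gold",np.array([.615,.249,.044]),.1),("loaded_jar_1",np.array([.6295,.155,.044]),.106)):
    e=proj(w,C0+up*.05,s); ms=sorted([m for m in masks_of(q,w) if np.linalg.norm(np.array(m["centre"])-e)<35],key=lambda m:np.linalg.norm(np.array(m["centre"])-e))
    m=ms[0]["pixels"].astype(np.float32);ys,xs=np.where(m);print(ms[0]["score"],ms[0]["centre"],xs.min(),xs.max(),ys.min(),ys.max())
    for z in(0,4):
      f=lambda y:np.abs(hull(C0+u*y[0]/1e3+v*y[1]/1e3+up*z/1e3,y[2]/100,y[3]/100,L,w,s)-m).sum()/m.sum()
      r=min((minimize(f,y0,method="Nelder-Mead",options=dict(initial_simplex=np.array(y0)+np.vstack([np.zeros(4),np.diag([5,5,10,10])]),maxiter=250)) for y0 in([0,0,43,0],[-6,0,35,-8])),key=lambda r:r.fun)
      print(q,"dz",z,np.round(r.x,1),round(r.fun,3))
hsv=cv2.cvtColor(w["color"],cv2.COLOR_RGB2HSV)
E
python3 fit.py
```

```text
[0.60779064 0.16466495 0.25881831] 23.55
0.55 [254.5, 99.7] 216 293 78 126
jar_gold dz 0 [-12.6   0.3  54.9  -0.6] 0.068
jar_gold dz 4 [-12.4   1.1  54.   -1.7] 0.058
0.66 [251.7, 188.9] 214 283 163 217
loaded_jar_1 dz 0 [-2.7  0.3 43.   0.5] 0.034
loaded_jar_1 dz 4 [-1.8  1.  41.1  1.7] 0.031
```

```bash
cat > cap.py <<'E'
from h import *
from scipy.optimize import least_squares
u=np.array([-.988,-.153,0]);v=np.array([-.153,.988,0]);up=np.array([0,0,1.])
C=np.array([.616,.2495,.044])
def bb(p,box):
    x0,x1,y0,y1=box;h=cv2.cvtColor(p["color"],cv2.COLOR_RGB2HSV)[y0:y1,x0:x1]
    m=cv2.inRange(h,(18,130,110),(34,255,255));n,l,st,c=cv2.connectedComponentsWithStats(m);k=1+st[1:,4].argmax();x,y,ww,hh,A=st[k]
    return np.array([x+x0,y+y0,x+x0+ww,y+y0+hh,A]),c[k]+[x0,y0]
def cappts(a,o,L,cl,r):
    e1=np.cross(a,v);e1/=np.linalg.norm(e1);e2=np.cross(a,e1);th=np.linspace(0,2*np.pi,36)
    return [o+a*h+r*(np.cos(t)*e1+np.sin(t)*e2) for h in(L-cl,L) for t in th]
s=state();W=get_image("wrist");S=get_image("side");SC=get_image("scene")
obs=[]
for n,p,st,box in(("w",W,s,(190,320,55,150)),("s",S,None,(120,160,170,215))):
    b,c=bb(p,box);print(n,b,c);obs.append((p,st,b))
    q=np.array([proj(p,x,st) for x in cappts(u*.4226+up*.9063,C,.1,.02,.022)]);print(" seated pred",q.min(0),q.max(0))
def res(x):
    a=up+np.tan(x[3])*u+np.tan(x[4])*v;a/=np.linalg.norm(a);o=C+x[0]*u+x[1]*v+x[2]*up
    r=[]
    for p,st,b in obs:
        q=np.array([proj(p,X,st) for X in cappts(a,o,.1,.02,.022)]);r+=list(np.r_[q.min(0),q.max(0)]-b[:4]+np.array([.0,0,0,0]))
    return r
for z in(0,.004,.008,.012):
    r=least_squares(lambda y:res([y[0],y[1],z,y[2],y[3]]),[0,0,.436,0],x_scale=[.01,.01,.1,.1]);print(z,np.round(r.x,4),r.cost,np.round(r.fun,1))
r=least_squares(res,[0,0,0,.436,0],x_scale=[.01,.01,.01,.1,.1]);print(np.round(r.x,4),r.cost)
E
python3 cap.py
python3 - <<'E'
import cv2,numpy as np
for f in("w5",):
    h=cv2.cvtColor(cv2.imread("pics/w5.png"),cv2.COLOR_BGR2HSV)[55:150,190:320]
    n,l,st,c=cv2.connectedComponentsWithStats(cv2.inRange(h,(18,130,110),(34,255,255)));k=1+st[1:,4].argmax();print("before",st[k]+[190,55,0,0,0],c[k]+[190,55])
E
```

```text
w [ 216   79  265  127 1713] [240.51838879 102.1476941 ]
 seated pred [212.04821335  76.8134754 ] [260.85648622 125.36768739]
s [135 182 150 197 123] [141.82113821 188.82113821]
 seated pred [134.73838041 183.27260169] [150.77654263 199.10608496]
0 [ 0.003  -0.0052  0.3485  0.0367] 0.3565676779332124 [-0.1 -0.4  0.2  0.4 -0.2 -0.2  0.4  0.3]
0.004 [-0.006  -0.005   0.4598  0.0357] 0.6332499592747542 [-0.1 -0.4  0.1  0.4 -0.3 -0.4  0.6  0.5]
0.008 [-0.0125 -0.0048  0.5446  0.0349] 0.9036309640059212 [ 0.1 -0.4 -0.1  0.4 -0.4 -0.6  0.7  0.6]
0.012 [-0.0177 -0.0046  0.6156  0.0341] 1.299980601556997 [ 0.4 -0.5 -0.4  0.4 -0.5 -0.9  0.8  0.5]
[ 0.0084 -0.005  -0.0021  0.2838  0.033 ] 0.2726314185477585
before [ 219   76   49   49 1672] [243.11782297 100.30442584]
```

Run:
```python
from h import *
import importlib.util
src=open("fit.py").read().split("for q,C0")[0];exec(src)
C=np.array([.616,.2495,.044]);d=v*-.095
for n,c,L in(("gold",C,.1),("red",C+d,.106)):
    m=hull(c,.436,0,L,w,s)>.5;ys,xs=np.where(m);print(n,"pred",xs.min(),xs.max(),ys.min(),ys.max())
for q in("jar_gold","loaded_jar_1","labeller","cradle_1"):
    for k in masks_of(q,w)[:4]:
        ys,xs=np.where(k["pixels"]);print(q,round(k["score"],2),xs.min(),xs.max(),ys.min(),ys.max())
# row of colours along the jar axis
im=w["color"]
for y in(95,100,105): print(y,[tuple(int(t) for t in im[y,x]) for x in range(276,304,2)])
for y in(185,): print(y,[tuple(int(t) for t in im[y-5,x]) for x in range(266,300,2)])
p=get_image("side")
for n,c,L in(("gold",C,.1),("red",C+d,.106),("red2",C+2*d,.106)):
    m=hull(c,.436,0,L,p,None)>.5;ys,xs=np.where(m);print("side",n,"pred",xs.min(),xs.max(),ys.min(),ys.max())
for q in("jar_gold","loaded_jar_1"):
    for k in masks_of(q,p)[:4]:
        ys,xs=np.where(k["pixels"]);print(q,round(k["score"],2),xs.min(),xs.max(),ys.min(),ys.max())
```

```text
[0.60819959 0.16492125 0.2589413 ] 23.85
gold pred 212 284 77 125
red pred 212 282 163 218
jar_gold 0.93 215 292 77 126
loaded_jar_1 0.94 214 282 163 217
loaded_jar_1 0.47 264 280 227 243
labeller 0.74 204 307 76 314
95 [(113, 103, 93), (228, 215, 195), (238, 230, 211), (237, 229, 209), (203, 192, 173), (158, 148, 134), (194, 177, 148), (166, 160, 147), (90, 89, 79), (23, 21, 19), (23, 28, 20), (27, 25, 25), (38, 36, 36), (67, 66, 72)]
100 [(137, 127, 108), (199, 186, 166), (239, 232, 212), (239, 232, 214), (229, 220, 200), (178, 167, 149), (211, 193, 170), (174, 165, 147), (101, 98, 88), (22, 18, 19), (30, 29, 26), (33, 33, 31), (32, 32, 30), (92, 95, 100)]
105 [(144, 133, 112), (144, 134, 120), (238, 230, 214), (239, 233, 215), (240, 232, 216), (239, 232, 215), (236, 226, 202), (192, 179, 152), (119, 115, 106), (26, 23, 23), (33, 32, 31), (37, 34, 33), (35, 35, 32), (115, 118, 124)]
185 [(170, 141, 104), (221, 205, 173), (225, 210, 179), (225, 211, 180), (199, 188, 159), (214, 200, 172), (227, 212, 182), (173, 175, 178), (204, 205, 209), (150, 148, 137), (99, 100, 92), (87, 85, 78), (30, 27, 29), (41, 40, 36), (38, 39, 35), (35, 36, 33), (230, 234, 239)]
side gold pred 134 150 184 215
side red pred 161 179 174 205
side red2 pred 187 205 166 196
jar_gold 0.81 282 296 161 191
jar_gold 0.65 260 275 165 198
jar_gold 0.64 130 150 183 210
jar_gold 0.38 304 309 194 198
loaded_jar_1 0.74 186 205 165 192
loaded_jar_1 0.55 162 178 173 196
```

The prediction matches the seated red jar's silhouette exactly, but the gold jar's foot end is still about 9 mm out. The gripper body most likely pushed on the cap. I'll push again with the jaws half open, using the outside of the near finger as the pusher so the body stays clear of the cap.

Call:
play_rows:
  plan:
    - {"xyz":[25,40,0],"yaw":0,"jaw":0.5}
    - {"xyz":[55,75,0],"yaw":0,"jaw":0.5}
    - {"xyz":[74,95,0],"yaw":0,"jaw":0.5}
    - {"xyz":[74,95,-10],"yaw":0,"jaw":0.5}
    - {"xyz":[74,95,-55],"yaw":0,"jaw":0.5}
    - {"xyz":[74,95,-100],"yaw":0,"jaw":0.5}
    - {"xyz":[74,95,-145],"yaw":0,"jaw":0.5}
    - {"xyz":[74,95,-175],"yaw":0,"jaw":0.5}
    - {"xyz":[74,95,-189],"yaw":0,"jaw":0.5}
    - {"xyz":[74,95,-189],"yaw":0,"jaw":0.5}

```text
time_s: 25.5
tcp_pos: [0.6819, 0.2582, 0.0698]
orientation: [-2.038, -2.39, 0.002]
ft_force: [0.3, 0.3, 0.6]
opening: 0.0429
finger_force: 0.0
```

Call:
play_rows:
  plan:
    - {"xyz":[-3,0,0],"yaw":0,"jaw":0.5}
    - {"xyz":[-6,-1,0],"yaw":0,"jaw":0.5}
    - {"xyz":[-9,-1,0],"yaw":0,"jaw":0.5}
    - {"xyz":[-12,-2,0],"yaw":0,"jaw":0.5}
    - {"xyz":[-14,-2,0],"yaw":0,"jaw":0.5}
    - {"xyz":[-16,-2,0],"yaw":0,"jaw":0.5}
    - {"xyz":[-16,-2,0],"yaw":0,"jaw":0.5}
    - {"xyz":[-16,-2,0],"yaw":0,"jaw":0.5}
    - {"xyz":[-16,-2,0],"yaw":0,"jaw":0.5}
    - {"xyz":[-16,-2,0],"yaw":0,"jaw":0.5}

```text
time_s: 26.75
tcp_pos: [0.6665, 0.257, 0.0703]
orientation: [2.038, 2.391, 0.0]
ft_force: [2.3, 0.6, 0.3]
opening: 0.043
finger_force: 0.6
```

Call:
play_rows:
  plan:
    - {"xyz":[-2,0,0],"yaw":0,"jaw":0.5}
    - {"xyz":[-4,-1,0],"yaw":0,"jaw":0.5}
    - {"xyz":[-6,-1,0],"yaw":0,"jaw":0.5}
    - {"xyz":[-8,-1,0],"yaw":0,"jaw":0.5}
    - {"xyz":[-8,-1,0],"yaw":0,"jaw":0.5}
    - {"xyz":[-8,-1,0],"yaw":0,"jaw":0.5}
    - {"xyz":[-8,-1,0],"yaw":0,"jaw":0.5}
    - {"xyz":[-8,-1,0],"yaw":0,"jaw":0.5}
    - {"xyz":[-8,-1,0],"yaw":0,"jaw":0.5}
    - {"xyz":[-8,-1,0],"yaw":0,"jaw":0.5}

```text
time_s: 28.0
tcp_pos: [0.6653, 0.2565, 0.0726]
orientation: [2.036, 2.383, 0.019]
ft_force: [18.8, 1.4, -0.7]
opening: 0.0426
finger_force: 7.9
```

Call:
play_rows:
  plan:
    - {"xyz":[12,1,0],"yaw":0,"jaw":0.5}
    - {"xyz":[16,2,30],"yaw":0,"jaw":0.7}
    - {"xyz":[16,2,80],"yaw":-5,"jaw":1}
    - {"xyz":[13,2,130],"yaw":-15,"jaw":1}
    - {"xyz":[10,2,160],"yaw":-25,"jaw":1}
    - {"xyz":[8,2,170],"yaw":-35,"jaw":1}
    - {"xyz":[6,2,170],"yaw":-45,"jaw":1}
    - {"xyz":[5,2,170],"yaw":-55,"jaw":1}
    - {"xyz":[5,2,170],"yaw":-65,"jaw":1}
    - {"xyz":[5,2,170],"yaw":-75,"jaw":1}

```text
time_s: 29.25
tcp_pos: [0.6623, 0.2583, 0.2399]
orientation: [-3.073, -0.649, 0.003]
ft_force: [0.3, 0.5, 0.9]
opening: -0.0001
finger_force: 0.0
```

Run:
```python
from h import *
s=state();p=get_image("wrist");print(np.round(p["mount"],3),s["tcp_pos"],s["q"],s["orientation"])
S=get_image("side")
h=cv2.cvtColor(S["color"],cv2.COLOR_RGB2HSV)[170:215,120:160]
n,l,st,c=cv2.connectedComponentsWithStats(cv2.inRange(h,(18,130,110),(34,255,255)));k=1+st[1:,4].argmax();print("cap side",st[k]+[120,170,0,0,0],c[k]+[120,170])
for k in masks_of("jar_gold",S)[:5]:
    ys,xs=np.where(k["pixels"]);print(round(k["score"],2),xs.min(),xs.max(),ys.min(),ys.max())
```

```text
[[-0.    -0.963 -0.271  0.067]
 [ 1.    -0.    -0.    -0.   ]
 [ 0.    -0.271  0.963 -0.142]
 [ 0.     0.     0.     1.   ]] [0.662322   0.25833483 0.23989635] [-0.21524749  0.65742243 -0.38283806  1.21628029  0.23742338  1.31252538
 -1.74069205] [-3.07349540e+00 -6.48699912e-01  2.68719684e-03]
cap side [135 182  15  14  85] [140.81176471 188.63529412]
0.88 131 149 182 205
0.82 261 274 166 196
0.81 283 294 161 190
```

The camera sits on the far side and 142 mm up, so I'm keeping the current yaw, which stays clear of the bottle. I'm descending with shut fingers and pushing again, with the knuckles now turned away from the cap.

Call:
play_rows:
  plan:
    - {"xyz":[-2,0,-30],"yaw":0,"jaw":1}
    - {"xyz":[-5,-1,-70],"yaw":0,"jaw":1}
    - {"xyz":[-6,-1,-110],"yaw":0,"jaw":1}
    - {"xyz":[-6,-1,-140],"yaw":0,"jaw":1}
    - {"xyz":[-6,-1,-152],"yaw":0,"jaw":1}
    - {"xyz":[-9,-1,-152],"yaw":0,"jaw":1}
    - {"xyz":[-12,-2,-152],"yaw":0,"jaw":1}
    - {"xyz":[-15,-2,-152],"yaw":0,"jaw":1}
    - {"xyz":[-17,-3,-152],"yaw":0,"jaw":1}
    - {"xyz":[-19,-3,-152],"yaw":0,"jaw":1}

```text
time_s: 30.65
tcp_pos: [0.6443, 0.2549, 0.0887]
orientation: [3.072, 0.656, 0.001]
ft_force: [0.4, 0.5, -0.2]
opening: -0.0001
finger_force: 0.0
```

Call:
play_rows:
  plan:
    - {"xyz":[-2,0,0],"yaw":0,"jaw":1}
    - {"xyz":[-4,-1,0],"yaw":0,"jaw":1}
    - {"xyz":[-6,-1,0],"yaw":0,"jaw":1}
    - {"xyz":[-8,-1,0],"yaw":0,"jaw":1}
    - {"xyz":[-10,-2,0],"yaw":0,"jaw":1}
    - {"xyz":[-10,-2,0],"yaw":0,"jaw":1}
    - {"xyz":[-10,-2,0],"yaw":0,"jaw":1}
    - {"xyz":[-10,-2,0],"yaw":0,"jaw":1}
    - {"xyz":[-10,-2,0],"yaw":0,"jaw":1}
    - {"xyz":[-10,-2,0],"yaw":0,"jaw":1}

```text
time_s: 31.9
tcp_pos: [0.6365, 0.2545, 0.0895]
orientation: [-3.07, -0.656, -0.009]
ft_force: [5.6, 3.1, -0.4]
opening: 0.0005
finger_force: 3.1
```

Call:
play_rows:
  plan:
    - {"xyz":[-2,0,0],"yaw":0,"jaw":1}
    - {"xyz":[-4,-1,0],"yaw":0,"jaw":1}
    - {"xyz":[-5,-1,0],"yaw":0,"jaw":1}
    - {"xyz":[-5,-1,0],"yaw":0,"jaw":1}
    - {"xyz":[-5,-1,0],"yaw":0,"jaw":1}
    - {"xyz":[-5,-1,0],"yaw":0,"jaw":1}
    - {"xyz":[10,1,20],"yaw":0,"jaw":1}
    - {"xyz":[12,1,70],"yaw":0,"jaw":1}
    - {"xyz":[12,1,120],"yaw":0,"jaw":1}
    - {"xyz":[12,-20,165],"yaw":0,"jaw":1}

```text
time_s: 33.15
tcp_pos: [0.6453, 0.2349, 0.255]
orientation: [-3.07, -0.661, 0.0]
ft_force: [0.1, -0.1, 0.0]
opening: 0.0
finger_force: 0.0
```

Run:
```python
from h import *
src=open("fit.py").read().split("for q,C0")[0];exec(src)
C=np.array([.616,.2495,.044])
m=hull(C,.436,0,.1,w,s)>.5;ys,xs=np.where(m);print("pred",xs.min(),xs.max(),ys.min(),ys.max())
for k in masks_of("jar_gold",w)[:3]:
    ys,xs=np.where(k["pixels"]);print(round(k["score"],2),xs.min(),xs.max(),ys.min(),ys.max())
p=get_image("side");m=hull(C,.436,0,.1,p,None)>.5;ys,xs=np.where(m);print("side pred",xs.min(),xs.max(),ys.min(),ys.max())
for k in masks_of("jar_gold",p)[:5]:
    ys,xs=np.where(k["pixels"]);print(round(k["score"],2),xs.min(),xs.max(),ys.min(),ys.max())
h=cv2.cvtColor(p["color"],cv2.COLOR_RGB2HSV)[170:215,120:160]
n,l,st,c=cv2.connectedComponentsWithStats(cv2.inRange(h,(18,130,110),(34,255,255)));k=1+st[1:,4].argmax();print("cap side",st[k]+[120,170,0,0,0],c[k]+[120,170])
```

```text
[0.64531617 0.23494273 0.25496356] 33.15
pred 199 249 171 251
0.92 444 511 285 356
0.83 201 251 165 250
0.57 496 511 305 322
side pred 134 150 184 215
0.67 130 150 183 209
0.66 261 274 166 196
0.59 283 295 161 190
0.4 301 306 197 207
cap side [136 183  15  14  90] [142.25555556 189.35555556]
```

The foot is still about 7 mm out. Pushing near the V's top edge jams the jar on friction, so I'll push right at the foot with the tool squared up.

Call:
play_rows:
  plan:
    - {"xyz":[10,12,0],"yaw":-8,"jaw":1}
    - {"xyz":[18,22,-20],"yaw":-15,"jaw":1}
    - {"xyz":[18,22,-75],"yaw":-15,"jaw":1}
    - {"xyz":[18,22,-130],"yaw":-15,"jaw":1}
    - {"xyz":[18,22,-175],"yaw":-15,"jaw":1}
    - {"xyz":[18,22,-193],"yaw":-15,"jaw":1}
    - {"xyz":[16,22,-193],"yaw":-15,"jaw":1}
    - {"xyz":[13,21,-193],"yaw":-15,"jaw":1}
    - {"xyz":[10,21,-193],"yaw":-15,"jaw":1}
    - {"xyz":[8,21,-193],"yaw":-15,"jaw":1}

```text
time_s: 34.6
tcp_pos: [0.655, 0.2543, 0.0617]
orientation: [-3.131, -0.25, -0.004]
ft_force: [1.9, 0.5, -0.5]
opening: 0.0001
finger_force: 0.8
```

Call:
play_rows:
  plan:
    - {"xyz":[-2,0,0],"yaw":0,"jaw":1}
    - {"xyz":[-4,-1,0],"yaw":0,"jaw":1}
    - {"xyz":[-6,-1,0],"yaw":0,"jaw":1}
    - {"xyz":[-8,-1,0],"yaw":0,"jaw":1}
    - {"xyz":[-9,-1,0],"yaw":0,"jaw":1}
    - {"xyz":[-10,-1,0],"yaw":0,"jaw":1}
    - {"xyz":[-10,-1,0],"yaw":0,"jaw":1}
    - {"xyz":[-10,-1,0],"yaw":0,"jaw":1}
    - {"xyz":[-10,-1,0],"yaw":0,"jaw":1}
    - {"xyz":[-10,-1,0],"yaw":0,"jaw":1}

```text
time_s: 35.85
tcp_pos: [0.6496, 0.2536, 0.0621]
orientation: [-3.129, -0.248, -0.017]
ft_force: [13.4, 3.9, -1.6]
opening: -0.0002
finger_force: 5.9
```

Call:
play_rows:
  plan:
    - {"xyz":[-2,0,0],"yaw":0,"jaw":1}
    - {"xyz":[-4,-1,0],"yaw":0,"jaw":1}
    - {"xyz":[-5,-1,0],"yaw":0,"jaw":1}
    - {"xyz":[-6,-1,0],"yaw":0,"jaw":1}
    - {"xyz":[-6,-1,0],"yaw":0,"jaw":1}
    - {"xyz":[14,1,5],"yaw":0,"jaw":1}
    - {"xyz":[16,1,55],"yaw":0,"jaw":1}
    - {"xyz":[16,1,110],"yaw":0,"jaw":1}
    - {"xyz":[16,1,165],"yaw":0,"jaw":1}
    - {"xyz":[5,-20,195],"yaw":0,"jaw":1}

```text
time_s: 37.1
tcp_pos: [0.6492, 0.2352, 0.2583]
orientation: [-3.129, -0.254, -0.004]
ft_force: [0.1, -0.2, -0.7]
opening: 0.0003
finger_force: 0.0
```

Run:
```python
from h import *
src=open("fit.py").read().split("for q,C0")[0];exec(src)
C=np.array([.616,.2495,.044])
k=min(masks_of("jar_gold",w),key=lambda k:np.linalg.norm(np.array(k["centre"])-proj(w,C+up*.05,s)))
ys,xs=np.where(k["pixels"]);print(round(k["score"],2),xs.min(),xs.max(),ys.min(),ys.max())
for du in(0,-.004,-.008):
  for le in(.436,.5):
    m=hull(C+u*du,le,0,.1,w,s)>.5;ys,xs=np.where(m);print("pred",du,le,xs.min(),xs.max(),ys.min(),ys.max())
h=cv2.cvtColor(w["color"],cv2.COLOR_RGB2HSV)
n,l,st,c=cv2.connectedComponentsWithStats(cv2.inRange(h,(18,130,110),(34,255,255))[140:300,150:300]);j=1+st[1:,4].argmax();print("cap",st[j]+[150,140,0,0,0])
T=s["tcp_pos"];print("to trigger",np.array([.637,-.033,.074])-T)
p=get_image("side");h=cv2.cvtColor(p["color"],cv2.COLOR_RGB2HSV)[150:200,195:240]
n,l,st,c=cv2.connectedComponentsWithStats(cv2.inRange(h,(50,100,40),(80,255,255)));j=1+st[1:,4].argmax();print("green",st[j],c[j]+[195,150],onz(p,c[j]+[195,150],.071))
```

```text
[0.64917013 0.23517713 0.25828875] 37.1
0.65 484 511 233 269
pred 0 0.436 215 254 178 259
pred 0 0.5 215 254 179 261
pred -0.004 0.436 215 254 175 256
pred -0.004 0.5 215 254 176 258
pred -0.008 0.436 215 254 172 252
pred -0.008 0.5 215 254 173 255
cap [216 217  24  36 341]
to trigger [-0.01217013 -0.26817713 -0.18428875]
green [20 27  9  7 51] [219.15686275 179.78431373] [ 0.6327864  -0.03226835  0.071     ]
```

Run:
```python
from h import *
w=get_image("wrist");im=w["color"]
for x in(228,234,240): print(x,[(y,)+tuple(int(t) for t in im[y,x]) for y in range(160,192,2)])
for q in("jar_gold","jar_red","cradle_1","loaded_jar_1"):
    for k in masks_of(q,w):
        ys,xs=np.where(k["pixels"]);print(q,round(k["score"],2),xs.min(),xs.max(),ys.min(),ys.max())
```

```text
228 [(160, 39, 36, 36), (162, 32, 30, 33), (164, 27, 27, 28), (166, 30, 29, 28), (168, 201, 199, 191), (170, 250, 251, 252), (172, 250, 251, 252), (174, 250, 251, 252), (176, 222, 229, 234), (178, 116, 142, 180), (180, 139, 134, 143), (182, 214, 196, 171), (184, 171, 160, 146), (186, 165, 154, 139), (188, 218, 205, 184), (190, 234, 226, 205)]
234 [(160, 35, 33, 31), (162, 38, 37, 34), (164, 36, 35, 32), (166, 30, 28, 27), (168, 178, 176, 162), (170, 249, 250, 251), (172, 250, 252, 252), (174, 250, 251, 251), (176, 226, 227, 229), (178, 132, 143, 170), (180, 222, 198, 164), (182, 237, 230, 210), (184, 237, 228, 209), (186, 238, 230, 208), (188, 234, 225, 206), (190, 235, 226, 206)]
240 [(160, 33, 35, 31), (162, 34, 34, 33), (164, 26, 26, 25), (166, 30, 31, 28), (168, 176, 175, 163), (170, 249, 250, 251), (172, 250, 251, 251), (174, 245, 245, 245), (176, 188, 185, 180), (178, 152, 141, 136), (180, 226, 208, 176), (182, 231, 216, 187), (184, 216, 197, 166), (186, 229, 209, 180), (188, 217, 194, 163), (190, 219, 197, 160)]
jar_gold 0.62 212 254 174 252
jar_gold 0.6 483 511 232 270
cradle_1 0.73 283 320 177 225
cradle_1 0.72 351 389 178 227
cradle_1 0.54 254 257 193 220
loaded_jar_1 0.84 357 427 178 264
loaded_jar_1 0.83 289 338 178 260
```

The foot rim now starts at row 178, matching the seated prediction and both red jars, with a sliver of blue foot plate showing beyond it. The jar is seated, so I'm going to the trigger.

Call:
play_rows:
  plan:
    - {"xyz":[-3,-50,0],"yaw":0,"jaw":1}
    - {"xyz":[-6,-105,0],"yaw":0,"jaw":1}
    - {"xyz":[-9,-160,0],"yaw":0,"jaw":1}
    - {"xyz":[-12,-215,0],"yaw":0,"jaw":1}
    - {"xyz":[-13,-268,0],"yaw":0,"jaw":1}
    - {"xyz":[-13,-268,-30],"yaw":0,"jaw":1}
    - {"xyz":[-13,-268,-85],"yaw":0,"jaw":1}
    - {"xyz":[-13,-268,-135],"yaw":0,"jaw":1}
    - {"xyz":[-13,-268,-165],"yaw":0,"jaw":1}
    - {"xyz":[-13,-268,-175],"yaw":0,"jaw":1}

```text
time_s: 38.75
tcp_pos: [0.6347, -0.0346, 0.0773]
orientation: [-3.131, -0.251, 0.008]
ft_force: [-0.6, -0.7, 0.5]
opening: 0.0002
finger_force: 0.0
```

Call:
play_rows:
  plan:
    - {"xyz":[0,0,-4],"yaw":0,"jaw":1}
    - {"xyz":[0,0,-8],"yaw":0,"jaw":1}
    - {"xyz":[0,0,-11],"yaw":0,"jaw":1}
    - {"xyz":[0,0,-13],"yaw":0,"jaw":1}
    - {"xyz":[0,0,-15],"yaw":0,"jaw":1}
    - {"xyz":[0,0,-15],"yaw":0,"jaw":1}
    - {"xyz":[0,0,-15],"yaw":0,"jaw":1}
    - {"xyz":[0,0,-15],"yaw":0,"jaw":1}
    - {"xyz":[0,0,-15],"yaw":0,"jaw":1}
    - {"xyz":[0,0,-15],"yaw":0,"jaw":1}

```text
time_s: 40.0
tcp_pos: [0.6371, -0.0348, 0.067]
orientation: [3.131, 0.25, 0.004]
ft_force: [-1.2, 0.8, 10.2]
opening: 0.0001
finger_force: 5.2
```

Call:
play_rows:
  plan:
    - {"xyz":[0,0,1],"yaw":0,"jaw":1}
    - {"xyz":[0,0,1],"yaw":0,"jaw":1}
    - {"xyz":[0,0,1],"yaw":0,"jaw":1}
    - {"xyz":[0,0,1],"yaw":0,"jaw":1}
    - {"xyz":[0,0,1],"yaw":0,"jaw":1}
    - {"xyz":[0,0,1],"yaw":0,"jaw":1}
    - {"xyz":[0,0,1],"yaw":0,"jaw":1}
    - {"xyz":[0,0,1],"yaw":0,"jaw":1}
    - {"xyz":[0,0,1],"yaw":0,"jaw":1}
    - {"xyz":[0,0,1],"yaw":0,"jaw":1}

```text
time_s: 41.25
tcp_pos: [0.6372, -0.0348, 0.0679]
orientation: [3.131, 0.25, 0.004]
ft_force: [-1.9, 0.9, 9.6]
opening: 0.0001
finger_force: 4.9
```

Call:
play_rows:
  plan:
    - {"xyz":[0,0,-4],"yaw":0,"jaw":1}
    - {"xyz":[0,0,-8],"yaw":0,"jaw":1}
    - {"xyz":[0,0,-11],"yaw":0,"jaw":1}
    - {"xyz":[0,0,-11],"yaw":0,"jaw":1}
    - {"xyz":[0,0,-11],"yaw":0,"jaw":1}
    - {"xyz":[0,0,-11],"yaw":0,"jaw":1}
    - {"xyz":[0,0,-11],"yaw":0,"jaw":1}
    - {"xyz":[0,0,-11],"yaw":0,"jaw":1}
    - {"xyz":[0,0,-11],"yaw":0,"jaw":1}
    - {"xyz":[0,0,-11],"yaw":0,"jaw":1}

```text
time_s: 42.5
tcp_pos: [0.6374, -0.0348, 0.0614]
orientation: [3.13, 0.25, 0.008]
ft_force: [-13.8, 0.4, 43.9]
opening: 0.0
finger_force: 21.9
```

Bottomed out at z=0.0614 with 44 N. I'm releasing and rising clear.

Call:
play_rows:
  plan:
    - {"xyz":[0,0,10],"yaw":0,"jaw":1}
    - {"xyz":[0,0,30],"yaw":0,"jaw":1}
    - {"xyz":[0,0,60],"yaw":0,"jaw":1}
    - {"xyz":[0,0,110],"yaw":0,"jaw":1}
    - {"xyz":[0,40,160],"yaw":0,"jaw":1}
    - {"xyz":[0,90,200],"yaw":0,"jaw":1}
    - {"xyz":[0,140,205],"yaw":0,"jaw":1}
    - {"xyz":[0,190,205],"yaw":0,"jaw":1}
    - {"xyz":[0,190,205],"yaw":0,"jaw":1}
    - {"xyz":[0,190,205],"yaw":0,"jaw":1}

```text
time_s: 43.75
tcp_pos: [0.6362, 0.1543, 0.26]
orientation: [3.13, 0.25, -0.001]
ft_force: [-0.2, 0.0, -0.1]
opening: -0.0
finger_force: 0.0
```

Run:
```python
from h import *
src=open("fit.py").read().split("for q,C0")[0];exec(src)
C=np.array([.616,.2495,.044])
m=hull(C,.436,0,.1,w,s)>.5;ys,xs=np.where(m);print("pred",xs.min(),xs.max(),ys.min(),ys.max())
for q in("jar_gold","loaded_jar_1"):
    for k in masks_of(q,w):
        ys,xs=np.where(k["pixels"]);print(q,round(k["score"],2),xs.min(),xs.max(),ys.min(),ys.max())
for k in(1,2):
    m=hull(C-v*.095*k,.436,0,.106,w,s)>.5;ys,xs=np.where(m);print("pred red",xs.min(),xs.max(),ys.min(),ys.max())
```

```text
[0.63623568 0.1542935  0.2600164 ] 43.75
pred 142 196 158 238
jar_gold 0.88 142 199 155 234
jar_gold 0.87 439 511 217 276
jar_gold 0.43 496 511 226 242
loaded_jar_1 0.82 305 357 159 241
loaded_jar_1 0.64 230 270 158 230
loaded_jar_1 0.4 192 203 158 204
pred red 229 270 159 242
pred red 305 359 159 243
```

The gold jar is now within about 3 px (3–4 mm) of the seated pose at both ends, aligned, and the neighbours are unmoved. I'm handing in.

```bash
python3 -c "
from station import *
print(finish_job())"
```

```text
the job is handed in; nothing more can be done
None
```

I handed the job in at about 44 s. The gold-capped jar from the coaster is in the empty cradle, within about 4 mm of its seat by camera estimate. I held the trigger at its halfway stop for over a second, pushed it fully down and released it. The hand-in returned no verdict.

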